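Take the blow tube off the charcoal blower and put it away

TASK

The braai is done: take the steel blow tube out of the charcoal blower's push-fit outlet and stand it upright, fully home, in the hole of the dark wooden block. The outlet lets go only while its orange release ring is held right down, so press the ring down gently to its stop, grip the tube while the ring is still down and draw it straight up from there; never force the ring or wrench the tube, and leave the other things on the shelf where they are.

Things in the scene. Friction and masses are not known exactly. Their poses are not given: they have to be found in the camera images.
- blower: Charcoal blower, fixed to the shelf: black box 120 x 100 x 50 mm high with a round aluminium neck (47 mm across) on the middle of its top, an orange release ring on the neck and the steel tube standing up through it. Origin: centre of the box's underside, z up; neck, ring and tube lie on its z axis. Ring, neck and box bear at most 30 N from the gripper.
- ring_nominal (a point): Fixed point on the outlet's axis at the mean height of the ring's top at rest (105.5 mm above the shelf); the true top is up to 4 mm higher or lower, different each time: feel for it. Ring: flat orange flange, 50 mm across, 4 mm thick, 21 mm bore. It slides 16 mm straight down to a stop; its spring takes 3 N to start, 9.5 N at the stop, then the force rises steeply.
- ring (a joint): Travel of the release ring: 0 up, at rest; 0.016 m fully down at its stop. It counts as down from 0.0145. It springs back up with the fingers when let go.
- outlet (a point): Point on the outlet's axis where the tube's foot rests (50 mm above the shelf). Hidden teeth, 3 mm thick, lie 1 to 9 mm above the tube's bead, clear of it only while the ring is 5 mm or more down. With the ring at its stop and the fingertips on it, close on the tube and lift: it is free before the ring is up; from a half-pressed ring the teeth catch it. Tube against outlet: at most 25 N.
- tube: Loose steel blow tube, about 80 g, 12 mm in diameter, 88 mm long, upright in the outlet. Origin: centre of its foot, z along it to its open top. A bead 18 mm across goes round it from 16 mm (chamfered below) to 23 mm (flat top) above the foot. At the start its top is 28 to 37 mm above the resting ring; it has about 1 mm of side play. A grip of 10 to 20 N holds it.
- block: Dark wooden block 80 x 80 x 40 mm high, fixed to the shelf. Origin: centre of its underside, z up. One round upright hole, 21 mm in diameter and 28 mm deep (its floor 12 mm above the underside), in the middle of its top.
- shaker: Bystander: red spice shaker with white and red flip-top, 47 mm across, 90 mm tall, loose. Origin: centre of its underside.
- ramekin: Bystander: white ceramic ramekin 76 mm across, 42 mm tall, loose. Origin: centre of its underside.
- tongs: Bystander: stainless tongs with black tips, 250 mm long, 18 mm high, lying along its x axis, loose. Origin: middle, on the underside.
- brush: Bystander: black basting brush 220 mm long, 14 mm high, lying along its x axis, loose. Origin: middle, on the underside.

How it is judged (in metres and radians):
On the way, in this order (a step that is already met when the one before it is completed fails the run):
1. the release ring is pressed down to its stop (within 1.5 mm) while the tube still stands in the outlet (value of joint ring above 0.0145 m and z of tube in the frame of blower below 0.06 m), for 0.1 s.
2. the tube is drawn out of the outlet: its foot 40 mm or more above where it stood (z of tube in the frame of blower above 0.09 m), for 0.1 s.
At the end, for the whole second after the job is handed in: The tube stands upright (within about 8 degrees) and still in the block's hole, its foot within 4 mm of the hole's floor and 7 mm of its axis, let go (z of tube in the frame of block between 0.008 and 0.016 m and horizontal distance between tube and block below 0.007 m and angle between tube's own z axis and vertical below 0.15 rad and linear speed of tube below 0.02 m/s); the robot touches nothing.
It fails at once if the gripper or arm presses the ring, neck or blower with more than 30 N (contact force between any of the fingers, the arm and blower above 30 N).
It fails at once if the tube is wrenched against the outlet or its teeth with more than 25 N (contact force between tube and blower above 25 N).
It fails at once if a bystander is moved more than 30 mm (distance of any of shaker, ramekin, tongs, brush from where it was at the start of the episode above 0.03 m).
It fails at once if the shaker is knocked over (angle between shaker's own z axis and vertical above 0.5 rad).
It also fails if it takes over 54 s, if anything falls off the work surface, if the arm or the gripper's body presses on something with over 40 N, if the wrist force passes 120 N, or if a joint passes its speed limit or range.

ROBOT

A 6-joint arm with a two-finger parallel gripper is mounted at the origin on the work surface. World frame = base frame: x ahead of the robot, y to its left, z up, the work surface at z = 0. Lengths are in mm, angles in rad, forces in N, time in s.
With the tool pointing down it reaches from about 400 to 825 mm from the base axis. Payload 7 kg.
Tool frame: the origin (TCP) lies at the very end of the fingers, on their centre line; the grasp point (between the pads) lies 19 mm behind it; z points along the fingers, y is the line along which they close (so a half turn about z gives the same grasp; the last joint's range is limited). The gripper opens to 88 mm and grips with 3 to 60 N. Pads are 19 mm wide; open, the fingers measure 130 mm over their backs; the gripper's body (78 mm by 193 mm) begins 47 mm behind the grasp point.
Start: joints at [1.39, 0.359, 0.012, 0, -1.224, -0.288], TCP at [304.98, 602.148, 226.561] pointing down, gripper open.
Joint ranges: [-3.07, 3.07], [-1.43, 2.12], [-1.02, 1.25], [-3.03, 1.67], [-3.05, -0], [-3.03, 3.03]. Speed limits (rad/s): [2.39, 2.39, 3.01, 3.14, 3.14, 3.14].

INTERFACE

Orientations are given as a unit quaternion [w, x, y, z].
In Python, from cell import state, eyes, env gives the robot as it stands. The module is installed in compiled form; this text tells all that it offers.
- The arm moves only by the tool jog_arm, never from a script. Its argument "rows" is a list of rows, each a list of 3 entries, a list of its own where there are three numbers: the turn, a rotation vector about the world's x, y, z in rad, then the shift along the world's x, y, z in m, then the finger opening in m, from 0 to 0.0876. A call has 1 to 20 rows; each row is the pose to reach, as a shift and turn from the pose commanded when the call began; what a row does not reach only later rows make up. A row lasts 1/8 s, in which the tool goes at most 62.5 mm and 10.7 degrees, less where a joint would pass 70% of its speed; a pose out of reach is approached as far as the arm can. A call with a gripper value outside its range is refused whole. The fingers move at their own pace and stop on an object; the grip force is fixed at half the most. Time passes only in rows, so rows that repeat a pose let the fingers close. It gives the time, the measured TCP pose, the force, the opening and the grip force at its end, in the units of the state.
- state(): the state, without advancing time (a new reading comes with each control period).
- eyes.capture(name): name is "scene" or "side" or "wrist"; returns (picture, depth): 400x640x3 uint8, red, green, blue; 400x640 float32, mm along the optical axis (not along the pixel's ray), 0 where there is no reading.
- eyes.get_calibration(name): a dict with "intrinsics" (3x3 intrinsics, pixels), "R" (3x3) and "t" (3): a world point X has camera coordinates R X + t. Camera axes: x right, y down, z forward; pixel columns grow to the right and rows downward; lengths in mm; the calibration is good to about 2 mm. A picture is of the moment at which its call begins: read the wrist's pose just before it. get_calibration takes no time and is no camera call; for the wrist camera it gives the pose at the moment of the call.
- env.sign_off(): hands the job in; it is judged then, once.
The state is a dict: "time": time; "joints": joint angles; "qd": joint speeds; "tau": joint torques, N m; "ee_pos": TCP position; "orientation": TCP orientation; "force": force on the tool from outside, world axes, zero at the start; "ft_torque": the same for the moment, N m; "grip_width": opening from 0.0 (shut) to 1.0 (fully open); "grip_force": force on a finger pad.
Only numpy, scipy, OpenCV 4.12 (cv2) and the standard library are available. Lean on these libraries where they do the work, as an engineer would, in place of code of your own. Each camera call takes 0.05 s, during which the arm holds its last target. There are 200 camera calls.

## Working session

There is one attempt and no reset: what is moved stays moved. The work goes in short steps, Python scripts to look and compute and a tool call to move; the robot and the scene stay as the last step left them, time stands still between calls to the robot, and variables do not carry over. Pictures are saved under pics/ and viewed, at most 10 in all, crops included, and the job is handed in when it is done.

Besides the shell and the picture viewer there is one more tool, called after "Call:" by a JSON object that holds its "fn" and its "kwargs", one argument or row to a line. jog_arm: Moves the arm, as the interface text tells. Its arguments: {"type":"object","properties":{"rows":{"type":"array","items":{"type":"array"}}},"required":["rows"]}

```bash
mkdir -p pics; python3 - <<'E'
from cell import state,eyes,env
import cv2,numpy as np
for n in("scene","side"):
    p,d=eyes.capture(n);np.savez(""+n,p=p,d=d);cv2.imwrite(f"pics/{n}0.png",p[:,:,::-1])
    c=eyes.get_calibration(n);print(n,c["intrinsics"].round(1).tolist(),c["R"].round(3).tolist(),c["t"].round(1).tolist())
s=state();print(s)
E
```

```text
scene [[388.7, 0.0, 318.6], [0.0, 388.7, 192.1], [0.0, 0.0, 1.0]] [[0.065, 0.998, -0.01], [0.542, -0.044, -0.839], [-0.838, 0.05, -0.544]] [61.3, -253.7, 1388.6]
side [[445.7, 0.0, 320.6], [0.0, 445.7, 199.3], [0.0, 0.0, 1.0]] [[0.823, -0.568, 0.017], [-0.322, -0.491, -0.809], [0.467, 0.661, -0.587]] [-561.8, 216.3, 876.9]
{'time': 0.1, 'joints': array([ 1.39008324e+00,  3.59349992e-01,  1.11398853e-02, -3.09607780e-04,
       -1.22410364e+00, -2.88124123e-01]), 'qd': array([ 0.00027715, -0.00122224,  0.00222196,  0.0010088 , -0.00092044,
        0.00092662]), 'tau': array([-7.86444343e-04, -5.84163487e+01,  2.93750954e+01,  7.01558501e+00,
        1.01536725e-02, -6.11601035e-05]), 'ee_pos': array([304.80862481, 601.76090081, 225.68911464]), 'orientation': array([ 7.65428277e-04,  9.72637016e-01, -2.32328730e-01, -1.04616232e-04]), 'force': array([-0.10609023, -0.04463804,  0.43351472]), 'ft_torque': array([-0.02265365,  0.00880755,  0.0025912 ]), 'grip_force': 0.0, 'grip_width': 0.9993971340555815}
```

View pics/scene0.png

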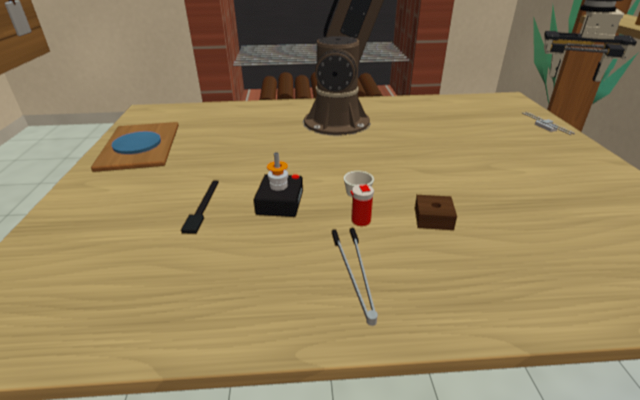

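View pics/side0.png

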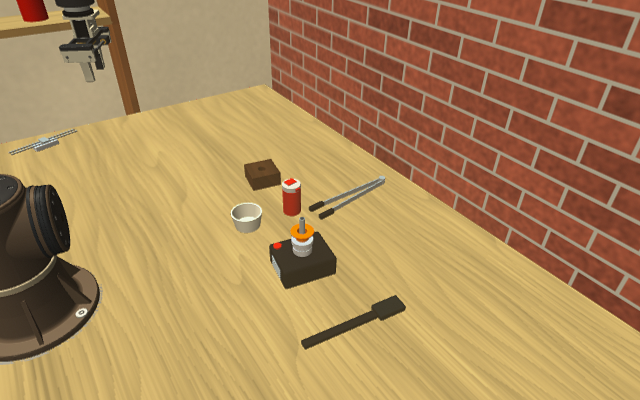

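Scene view: tube and orange ring at about (277,165) on the black blower at (279,195), block at (436,212), shaker at (362,205), ramekin at (358,184). Side view: ring (302,233), block (262,174), shaker (291,197), ramekin (247,217).

```bash
cat > h.py <<'E'
import numpy as np,cv2
def ray(c,u,v):
    d=c["R"].T@np.linalg.solve(c["intrinsics"],[u,v,1.]);o=-c["R"].T@c["t"];return o,d
def onplane(c,u,v,z):
    o,d=ray(c,u,v);return o+d*(z-o[2])/d[2]
def tri(rs):
    A=0;b=0
    for o,d in rs:
        d=d/np.linalg.norm(d);P=np.eye(3)-np.outer(d,d);A=A+P;b=b+P@o
    x=np.linalg.solve(A,b);return x,[np.linalg.norm((np.eye(3)-np.outer(d,d)/(d@d))@(x-o)) for o,d in rs]
def cloud(c,d,m):
    v,u=np.nonzero(m&(d>0));z=d[v,u]
    P=np.linalg.solve(c["intrinsics"],np.vstack([u*z,v*z,z]));return (c["R"].T@(P-c["t"][:,None])).T
def mask(p,lo,hi,box=None):
    m=cv2.inRange(cv2.cvtColor(p,cv2.COLOR_RGB2HSV),np.array(lo),np.array(hi))>0
    if box: b=np.zeros_like(m);b[box[1]:box[3],box[0]:box[2]]=1;m&=b
    return m
E
python3 - <<'E'
from h import *
from cell import eyes
R={}
B={"scene":dict(ring=(260,155,295,178),box=(250,170,305,218),block=(410,190,462,232),shaker=(348,183,376,228),ram=(340,170,375,200)),
"side":dict(ring=(285,218,320,243),box=(265,230,340,290),block=(240,155,284,192),shaker=(278,175,304,218),ram=(228,200,265,234))}
C={"ring":((8,180,150),(22,255,255)),"block":((0,60,10),(25,255,110)),"box":((0,0,0),(180,120,60)),"shaker":((0,180,80),(5,255,255)),"ram":((0,0,130),(180,60,255))}
for n in B:
    f=np.load(n+".npz");c=eyes.get_calibration(n)
    for k,b in B[n].items():
        m=mask(f["p"],*C[k],b);v,u=np.nonzero(m);P=cloud(c,f["d"],m)
        R.setdefault(k,[]).append(ray(c,u.mean(),v.mean()))
        print(n,k,m.sum(),u.mean().round(1),v.mean().round(1),np.percentile(P,[3,50,97],axis=0).round(0).tolist())
        top={"block":40,"box":50}.get(k)
        if top:
            Q=P[abs(P[:,2]-top)<4];print("  top",len(Q),cv2.minAreaRect(Q[:,:2].astype(np.float32)))
for k in R:
    x,e=tri(R[k]);print(k,x.round(1),np.round(e,1))
E
```

```text
scene ring 140 277.0 166.7 [[484.0, -212.0, 93.0], [506.0, -188.0, 105.0], [525.0, -169.0, 107.0]]
scene box 1352 277.8 198.3 [[471.0, -241.0, 11.0], [553.0, -191.0, 47.0], [568.0, -143.0, 51.0]]
  top 717 ((508.555908203125, -190.132568359375), (94.59246826171875, 114.36573791503906), 79.72888946533203)
scene block 1299 434.9 212.1 [[560.0, 120.0, 5.0], [621.0, 159.0, 39.0], [641.0, 199.0, 41.0]]
  top 740 ((596.7005004882812, 163.38375854492188), (79.71107482910156, 83.89813995361328), 79.45235443115234)
scene shaker 483 361.5 209.4 [[586.0, -24.0, 9.0], [609.0, -6.0, 43.0], [614.0, 13.0, 90.0]]
scene ram 454 358.4 182.2 [[382.0, -24.0, 0.0], [447.0, 2.0, 38.0], [610.0, 42.0, 87.0]]
side ring 243 301.8 232.1 [[479.0, -215.0, 90.0], [496.0, -197.0, 105.0], [522.0, -171.0, 107.0]]
side box 895 307.5 270.1 [[435.0, -250.0, 8.0], [487.0, -238.0, 32.0], [551.0, -158.0, 49.0]]
  top 150 ((499.1826477050781, -194.5638427734375), (100.01606750488281, 116.54600524902344), 79.16181182861328)
side block 825 262.1 174.3 [[550.0, 117.0, 4.0], [586.0, 137.0, 37.0], [628.0, 198.0, 41.0]]
  top 431 ((593.5810546875, 161.6243133544922), (82.8177490234375, 80.84162139892578), 81.05252838134766)
side shaker 305 289.5 199.8 [[565.0, -28.0, 6.0], [575.0, -19.0, 45.0], [595.0, 3.0, 90.0]]
side ram 489 246.8 214.9 [[433.0, -27.0, 3.0], [476.0, 21.0, 25.0], [500.0, 40.0, 42.0]]
ring [ 500.5 -191.1  100.6] [1.1 1.1]
box [ 500.6 -201.6    6.6] [8.9 8.9]
block [595.2 165.3  17.9] [1.2 1.2]
shaker [586.5  -1.1  31.1] [1.5 1.5]
ram [469.    8.2  29.3] [0.7 0.7]
```

Call:
{"fn": "jog_arm", "kwargs": {
  "rows": [
    [[0, 0, 0], [0.05, -0.2, 0.04], 0.0876],
    [[0, 0, 0], [0.1, -0.4, 0.04], 0.0876],
    [[0, 0, 0], [0.1, -0.4, 0.04], 0.0876],
    [[0, 0, 0], [0.197, -0.793, 0.04], 0.0876],
    [[0, 0, 0], [0.197, -0.793, 0.04], 0.0876],
    [[0, 0, 0], [0.197, -0.793, 0.04], 0.0876],
    [[0, 0, 0], [0.197, -0.793, 0.04], 0.0876],
    [[0, 0, 0], [0.197, -0.793, 0.04], 0.0876],
    [[0, 0, 0], [0.197, -0.793, 0.04], 0.0876],
    [[0, 0, 0], [0.197, -0.793, 0.04], 0.0876],
    [[0, 0, 0], [0.197, -0.793, 0.04], 0.0876],
    [[0, 0, 0], [0.197, -0.793, 0.04], 0.0876],
    [[0, 0, 0], [0.197, -0.793, 0.04], 0.0876],
    [[0, 0, 0], [0.197, -0.793, 0.04], 0.0876],
    [[0, 0, 0], [0.197, -0.793, 0.04], 0.0876],
    [[0, 0, 0], [0.197, -0.793, 0.04], 0.0876],
    [[0, 0, 0], [0.197, -0.793, 0.04], 0.0876],
    [[0, 0, 0], [0.197, -0.793, 0.04], 0.0876]
  ]
}}

```text
time: 2.35
ee_pos: [502.1, -189.9, 266.9]
orientation: [-0.0, 0.973, -0.231, 0.0]
force: [-0.7, 0.1, -0.2]
grip_width: 0.996
grip_force: 0.0
```

```bash
python3 - <<'E'
from h import *
from cell import eyes,state
s=state();c=eyes.get_calibration("wrist");p,d=eyes.capture("wrist");np.savez("w1",p=p,d=d,**c);cv2.imwrite("pics/w1.png",p[:,:,::-1])
print(s["ee_pos"],s["orientation"],s["joints"],s["force"],s["time"]);print(-c["R"].T@c["t"],c["R"].round(3).tolist(),c["intrinsics"][0])
E
```

```text
[ 502.07617382 -189.92078127  266.87807912] [-7.33552068e-05  9.72843832e-01 -2.31462289e-01  2.87767619e-04] [ 3.74006060e-03  1.05274716e-01 -2.29112287e-01 -7.71954790e-06
 -1.23581543e+00  1.09989774e+00] [-0.69764742  0.10516887 -0.24059195] 2.35
[ 560.91937547 -220.12046714  426.77114954] [[-0.45, -0.893, 0.0], [-0.865, 0.435, 0.251], [-0.224, 0.112, -0.968]] [281.95013284   0.         321.20580325]
```

View pics/w1.png

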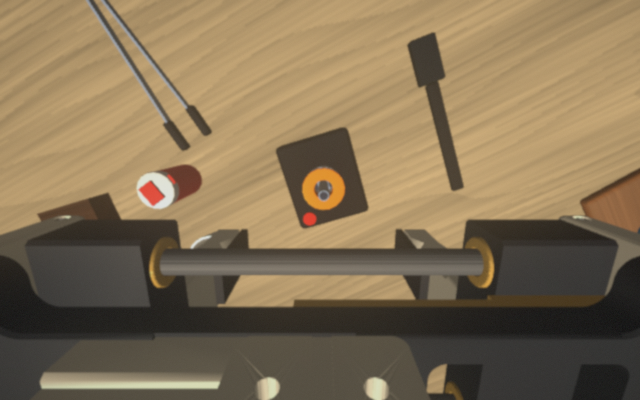

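Wrist view: ring centred near (323,188) with the tube in it, shaker at (160,190), block's edge at lower left (80,208).

```bash
cat > ring.py <<'E'
from h import *
def meas(f):
    c={k:f[k] for k in("R","t","intrinsics")};p,d=f["p"],f["d"]
    m=mask(p,(8,170,120),(22,255,255))
    n,l,st,ce=cv2.connectedComponentsWithStats(m.astype(np.uint8));i=1+np.argmax(st[1:,4]);m=l==i
    P=cloud(c,d,m);z=np.median(P[:,2]);print("ring depth z",z,len(P))
    k=max(cv2.findContours(m.astype(np.uint8),cv2.RETR_EXTERNAL,cv2.CHAIN_APPROX_NONE)[0],key=cv2.contourArea)
    W=np.array([onplane(c,u,v,105.) for u,v in k[:,0]])[:,:2].astype(np.float32)
    print("outline",cv2.minEnclosingCircle(W),cv2.fitEllipse(W))
    u0,v0=k[:,0].mean(0)
    b=np.zeros_like(m);b[int(v0)-25:int(v0)+40,int(u0)-15:int(u0)+16]=1
    P=cloud(c,d,b);T=P[P[:,2]>115];print("tube pts",len(T),T[:,2].max() if len(T) else None,np.median(T,axis=0),T.min(0),T.max(0))
    Tt=T[T[:,2]>T[:,2].max()-3];print("tube top",len(Tt),Tt.mean(0),np.ptp(Tt,axis=0))
E
python3 - <<'E'
from ring import *
meas(np.load("w1.npz"))
from cell import eyes
for n,b in(("scene",(265,145,290,170)),("side",(292,208,312,240))):
    f=dict(np.load(n+".npz"));c=eyes.get_calibration(n);bb=np.zeros((400,640),bool);bb[b[1]:b[3],b[0]:b[2]]=1
    P=cloud(c,f["d"],bb);T=P[(P[:,2]>112)&(P[:,2]<150)];print(n,len(T),np.median(T,axis=0),T.max(0),T.min(0))
E
```

```text
ring depth z 107.51920726905038 1088
outline ((499.3290710449219, -191.5684356689453), 25.060441970825195) ((499.0572204589844, -191.60287475585938), (48.2415771484375, 49.24428176879883), 138.7984161376953)
tube pts 145 141.47408199077967 [ 501.73594131 -193.20895356  139.37190443] [ 494.4031611  -198.23282079  115.24802127] [ 505.85472687 -186.49399415  141.47408199]
tube top 99 [ 500.02967058 -192.37289075  139.79956142] [11.45156578 11.39789659  2.9446834 ]
scene 58 [ 506.5747339  -190.20047605  126.24238204] [ 509.32699291 -184.66653592  139.48350983] [ 501.0467814  -196.12943409  112.23305417]
side 71 [ 497.96350882 -195.20059409  127.48352   ] [ 504.81575788 -186.23811829  138.57461897] [ 494.36634187 -198.9523558   112.14236316]
```

Call:
{"fn": "jog_arm", "kwargs": {
  "rows": [
    [[0, 0, 0], [-0.002, -0.0015, -0.03], 0.03],
    [[0, 0, 0], [-0.002, -0.0015, -0.06], 0.03],
    [[0, 0, 0], [-0.002, -0.0015, -0.09], 0.03],
    [[0, 0, 0], [-0.002, -0.0015, -0.107], 0.03],
    [[0, 0, 0], [-0.002, -0.0015, -0.107], 0.03],
    [[0, 0, 0], [-0.002, -0.0015, -0.107], 0.03],
    [[0, 0, 0], [-0.002, -0.0015, -0.107], 0.03],
    [[0, 0, 0], [-0.002, -0.0015, -0.107], 0.03]
  ]
}}

```text
time: 3.4
ee_pos: [500.3, -192.3, 160.3]
orientation: [-0.0, 0.973, -0.232, 0.001]
force: [-1.3, -0.3, -0.6]
grip_width: 0.343
grip_force: 0.0
```

```bash
python3 - <<'E'
from h import *
from cell import eyes,state
s=state();c=eyes.get_calibration("wrist");p,d=eyes.capture("wrist");np.savez("w2",p=p,d=d,**c)
q,_=eyes.capture("side");q2,_=eyes.capture("scene")
a=cv2.resize(p[180:340,200:440],(480,320));b=cv2.resize(q[140:300,220:380],(320,320));e=cv2.resize(q2[80:240,200:360],(320,320))
cv2.imwrite("pics/w2.png",np.hstack([a,b])[:,:,::-1])
print(s["ee_pos"],s["orientation"],s["force"],s["grip_width"]*87.6,s["time"])
E
```

```text
[ 500.33821618 -192.34208902  160.26830815] [-1.00558688e-04  9.72667172e-01 -2.32202914e-01  6.07091492e-04] [-1.32069213 -0.26010504 -0.57006414] 30.086410614152346 3.4
```

View pics/w2.png

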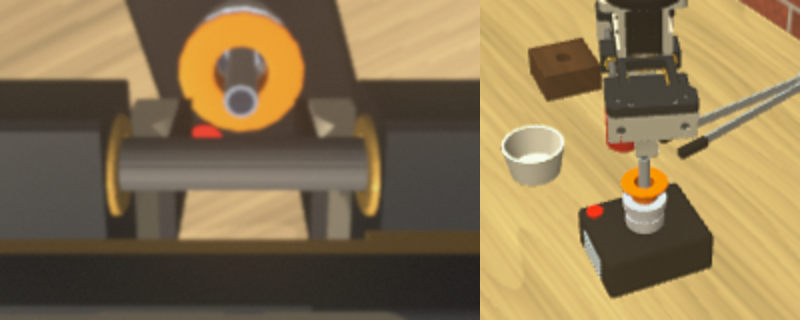

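Tube top at crop (240,100), midway between fingers to about 1 mm (fingers' midline about 243). Nudging and descending.

Call:
{"fn": "jog_arm", "kwargs": {
  "rows": [
    [[0, 0, 0], [0.0004, 0.0007, -0.01], 0.024],
    [[0, 0, 0], [0.0004, 0.0007, -0.025], 0.024],
    [[0, 0, 0], [0.0004, 0.0007, -0.04], 0.024],
    [[0, 0, 0], [0.0004, 0.0007, -0.047], 0.024],
    [[0, 0, 0], [0.0004, 0.0007, -0.047], 0.024],
    [[0, 0, 0], [0.0004, 0.0007, -0.047], 0.024],
    [[0, 0, 0], [0.0004, 0.0007, -0.047], 0.024],
    [[0, 0, 0], [0.0004, 0.0007, -0.047], 0.024]
  ]
}}

```text
time: 4.55
ee_pos: [500.6, -191.7, 113.0]
orientation: [-0.0, 0.973, -0.232, 0.0]
force: [-0.0, 0.2, 0.7]
grip_width: 0.275
grip_force: 0.0
```

Call:
{"fn": "jog_arm", "kwargs": {
  "rows": [
    [[0, 0, 0], [0, 0, -0.001], 0.024],
    [[0, 0, 0], [0, 0, -0.002], 0.024],
    [[0, 0, 0], [0, 0, -0.003], 0.024],
    [[0, 0, 0], [0, 0, -0.004], 0.024],
    [[0, 0, 0], [0, 0, -0.004], 0.024]
  ]
}}

```text
time: 5.18
ee_pos: [500.3, -191.7, 108.4]
orientation: [0.0, 0.973, -0.232, -0.0]
force: [0.2, 0.2, 0.5]
grip_width: 0.276
grip_force: 0.0
```

Call:
{"fn": "jog_arm", "kwargs": {
  "rows": [
    [[0, 0, 0], [0, 0, -0.001], 0.024],
    [[0, 0, 0], [0, 0, -0.002], 0.024],
    [[0, 0, 0], [0, 0, -0.003], 0.024],
    [[0, 0, 0], [0, 0, -0.003], 0.024]
  ]
}}

```text
time: 5.68
ee_pos: [500.4, -191.7, 105.7]
orientation: [0.0, 0.973, -0.232, 0.0]
force: [-0.9, 1.4, 2.8]
grip_width: 0.275
grip_force: 1.4
```

Call:
{"fn": "jog_arm", "kwargs": {
  "rows": [
    [[0, 0, 0], [0, 0, -0.001], 0.024],
    [[0, 0, 0], [0, 0, -0.002], 0.024],
    [[0, 0, 0], [0, 0, -0.003], 0.024],
    [[0, 0, 0], [0, 0, -0.003], 0.024]
  ]
}}

```text
time: 6.18
ee_pos: [500.4, -191.7, 102.6]
orientation: [0.0, 0.973, -0.232, 0.0]
force: [-1.8, 1.4, 3.9]
grip_width: 0.278
grip_force: 2.1
```

Call:
{"fn": "jog_arm", "kwargs": {
  "rows": [
    [[0, 0, 0], [0, 0, -0.001], 0.024],
    [[0, 0, 0], [0, 0, -0.002], 0.024],
    [[0, 0, 0], [0, 0, -0.003], 0.024],
    [[0, 0, 0], [0, 0, -0.004], 0.024],
    [[0, 0, 0], [0, 0, -0.004], 0.024]
  ]
}}

```text
time: 6.8
ee_pos: [500.4, -191.7, 98.6]
orientation: [0.0, 0.973, -0.232, 0.0]
force: [-1.5, 0.9, 5.3]
grip_width: 0.273
grip_force: 2.9
```

Call:
{"fn": "jog_arm", "kwargs": {
  "rows": [
    [[0, 0, 0], [0, 0, -0.001], 0.024],
    [[0, 0, 0], [0, 0, -0.002], 0.024],
    [[0, 0, 0], [0, 0, -0.003], 0.024],
    [[0, 0, 0], [0, 0, -0.003], 0.024]
  ]
}}

```text
time: 7.3
ee_pos: [500.5, -191.7, 95.7]
orientation: [0.0, 0.973, -0.232, 0.0]
force: [-1.7, 1.2, 7.2]
grip_width: 0.276
grip_force: 3.4
```

Call:
{"fn": "jog_arm", "kwargs": {
  "rows": [
    [[0, 0, 0], [0, 0, -0.001], 0.024],
    [[0, 0, 0], [0, 0, -0.002], 0.024],
    [[0, 0, 0], [0, 0, -0.003], 0.024],
    [[0, 0, 0], [0, 0, -0.003], 0.024]
  ]
}}

```text
time: 7.8
ee_pos: [500.4, -191.7, 92.8]
orientation: [0.0, 0.973, -0.232, 0.0]
force: [-2.6, 2.1, 7.8]
grip_width: 0.271
grip_force: 4.0
```

Call:
{"fn": "jog_arm", "kwargs": {
  "rows": [
    [[0, 0, 0], [0, 0, -0.0005], 0.024],
    [[0, 0, 0], [0, 0, -0.001], 0.024],
    [[0, 0, 0], [0, 0, -0.001], 0.024]
  ]
}}

```text
time: 8.18
ee_pos: [500.4, -191.7, 91.9]
orientation: [0.0, 0.973, -0.232, 0.0]
force: [-1.1, 1.9, 9.2]
grip_width: 0.272
grip_force: 4.2
```

Call:
{"fn": "jog_arm", "kwargs": {
  "rows": [
    [[0, 0, 0], [0, 0, -0.0005], 0.024],
    [[0, 0, 0], [0, 0, -0.0005], 0.024],
    [[0, 0, 0], [0, 0, -0.0005], 0.024]
  ]
}}

```text
time: 8.55
ee_pos: [500.4, -191.7, 91.5]
orientation: [0.0, 0.973, -0.232, 0.0]
force: [-3.7, 1.3, 7.8]
grip_width: 0.27
grip_force: 4.3
```

Call:
{"fn": "jog_arm", "kwargs": {
  "rows": [
    [[0, 0, 0], [0, 0, -0.0005], 0.024],
    [[0, 0, 0], [0, 0, -0.001], 0.024],
    [[0, 0, 0], [0, 0, -0.001], 0.024]
  ]
}}

```text
time: 8.93
ee_pos: [500.5, -191.7, 90.5]
orientation: [0.0, 0.973, -0.232, 0.0]
force: [-2.1, 2.2, 9.3]
grip_width: 0.274
grip_force: 4.5
```

Call:
{"fn": "jog_arm", "kwargs": {
  "rows": [
    [[0, 0, 0], [0, 0, -0.0005], 0.024],
    [[0, 0, 0], [0, 0, -0.0005], 0.024],
    [[0, 0, 0], [0, 0, -0.0005], 0.024]
  ]
}}

```text
time: 9.3
ee_pos: [500.5, -191.7, 90.2]
orientation: [0.0, 0.973, -0.232, 0.0]
force: [-2.9, 2.0, 10.7]
grip_width: 0.273
grip_force: 5.2
```

Call:
{"fn": "jog_arm", "kwargs": {
  "rows": [
    [[0, 0, 0], [0, 0, -0.0005], 0.024],
    [[0, 0, 0], [0, 0, -0.0005], 0.024],
    [[0, 0, 0], [0, 0, -0.0005], 0.024]
  ]
}}

```text
time: 9.68
ee_pos: [500.5, -191.7, 90.1]
orientation: [0.0, 0.973, -0.232, 0.0]
force: [-4.8, 2.3, 15.4]
grip_width: 0.274
grip_force: 7.3
```

Call:
{"fn": "jog_arm", "kwargs": {
  "rows": [
    [[0, 0, 0], [0, 0, 0], 0.018],
    [[0, 0, 0], [0, 0, 0], 0.015],
    [[0, 0, 0], [0, 0, 0], 0.013],
    [[0, 0, 0], [0, 0, 0], 0.013]
  ]
}}

```text
time: 10.18
ee_pos: [501.7, -191.9, 90.1]
orientation: [0.0, 0.973, -0.232, 0.001]
force: [-0.9, 0.7, 10.1]
grip_width: 0.151
grip_force: 4.8
```

Call:
{"fn": "jog_arm", "kwargs": {
  "rows": [
    [[0, 0, 0], [0, 0, 0], 0.011],
    [[0, 0, 0], [0, 0, 0], 0.008],
    [[0, 0, 0], [0, 0, 0], 0.004],
    [[0, 0, 0], [0, 0, 0], 0.0],
    [[0, 0, 0], [0, 0, 0], 0.0]
  ]
}}

```text
time: 10.8
ee_pos: [501.7, -192.0, 90.1]
orientation: [0.0, 0.973, -0.232, 0.001]
force: [-0.8, -0.2, 10.3]
grip_width: 0.129
grip_force: 31.4
```

Call:
{"fn": "jog_arm", "kwargs": {
  "rows": [
    [[0, 0, 0], [0, 0, 0.004], 0.0],
    [[0, 0, 0], [0, 0, 0.009], 0.0],
    [[0, 0, 0], [0, 0, 0.015], 0.0],
    [[0, 0, 0], [0, 0, 0.021], 0.0],
    [[0, 0, 0], [0, 0, 0.028], 0.0],
    [[0, 0, 0], [0, 0, 0.036], 0.0],
    [[0, 0, 0], [0, 0, 0.046], 0.0],
    [[0, 0, 0], [0, 0, 0.06], 0.0],
    [[0, 0, 0], [0, 0, 0.08], 0.0],
    [[0, 0, 0], [0, 0, 0.1], 0.0],
    [[0, 0, 0], [0, 0, 0.12], 0.0],
    [[0, 0, 0], [0, 0, 0.12], 0.0],
    [[0, 0, 0], [0, 0, 0.12], 0.0]
  ]
}}

```text
time: 12.42
ee_pos: [499.8, -191.5, 208.6]
orientation: [-0.0, 0.973, -0.232, -0.0]
force: [-0.0, -0.3, -0.4]
grip_width: 0.129
grip_force: 30.0
```

```bash
python3 - <<'E'
from h import *
from cell import eyes,state
s=state()
q,_=eyes.capture("side");q2,_=eyes.capture("scene")
cv2.imwrite("pics/l1.png",np.hstack([cv2.resize(q[60:300,200:400],(400,480)),cv2.resize(q2[40:240,200:360],(384,480))])[:,:,::-1])
print(s["ee_pos"],s["orientation"],s["force"],s["grip_width"]*87.6,s["time"])
E
```

```text
[ 499.84963657 -191.47476945  208.63944562] [-1.49907756e-04  9.72632459e-01 -2.32348747e-01 -3.69649305e-04] [-0.03050456 -0.25581656 -0.38469317] 11.269615834325604 12.425
```

View pics/l1.png

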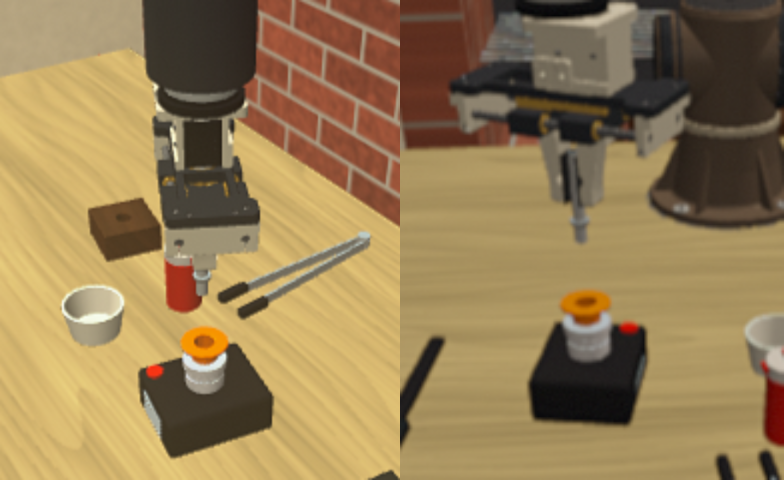

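Tube is out (foot at about (200,290) in the side half, (581,240) in the scene half), ring sprung back, all else untouched. Next: over the block.

Call:
{"fn": "jog_arm", "kwargs": {
  "rows": [
    [[0, 0, 0], [0.005, 0.02, 0.02], 0.0],
    [[0, 0, 0], [0.015, 0.055, 0.04], 0.0],
    [[0, 0, 0], [0.025, 0.095, 0.04], 0.0],
    [[0, 0, 0], [0.035, 0.135, 0.04], 0.0],
    [[0, 0, 0], [0.046, 0.175, 0.04], 0.0],
    [[0, 0, 0], [0.056, 0.215, 0.04], 0.0],
    [[0, 0, 0], [0.067, 0.255, 0.04], 0.0],
    [[0, 0, 0], [0.078, 0.295, 0.04], 0.0],
    [[0, 0, 0], [0.087, 0.33, 0.04], 0.0],
    [[0, 0, 0], [0.095, 0.354, 0.04], 0.0],
    [[0, 0, 0], [0.095, 0.354, 0.04], 0.0],
    [[0, 0, 0], [0.095, 0.354, 0.04], 0.0],
    [[0, 0, 0], [0.095, 0.354, 0.04], 0.0]
  ]
}}

```text
time: 14.15
ee_pos: [595.2, 161.5, 249.1]
orientation: [0.0, 0.973, -0.233, -0.0]
force: [0.3, 0.0, -0.9]
grip_width: 0.133
grip_force: 30.0
```

```bash
python3 - <<'E'
from h import *
from cell import eyes,state
s=state();o=[]
for n in("wrist","side","scene"):
    c=eyes.get_calibration(n);p,d=eyes.capture(n);np.savez(n+"3",p=p,d=d,**c);o.append(p)
cv2.imwrite("pics/b1.png",np.vstack([np.hstack([cv2.resize(o[1][60:220,180:340],(400,400)),cv2.resize(o[2][80:240,360:520],(400,400))]),cv2.resize(o[0][110:260,200:500],(800,400))])[:,:,::-1][:600])
cv2.imwrite("pics/b1.png",cv2.resize(cv2.imread("pics/b1.png"),(800,600)))
a=np.vstack([np.hstack([cv2.resize(o[1][60:220,180:340],(300,300)),cv2.resize(o[2][80:240,360:520],(300,300))]),cv2.resize(o[0][110:260,200:500],(600,300))])
cv2.imwrite("pics/b1.png",a[:,:,::-1])
print(s["ee_pos"],s["orientation"],s["force"],s["grip_width"]*87.6,s["time"])
E
```

```text
[595.23126865 161.47509171 249.13778014] [ 5.51168532e-05  9.72552234e-01 -2.32684655e-01 -3.33940982e-05] [ 0.33130444  0.04607058 -0.92914351] 11.613865706953437 14.15
```

View pics/b1.png

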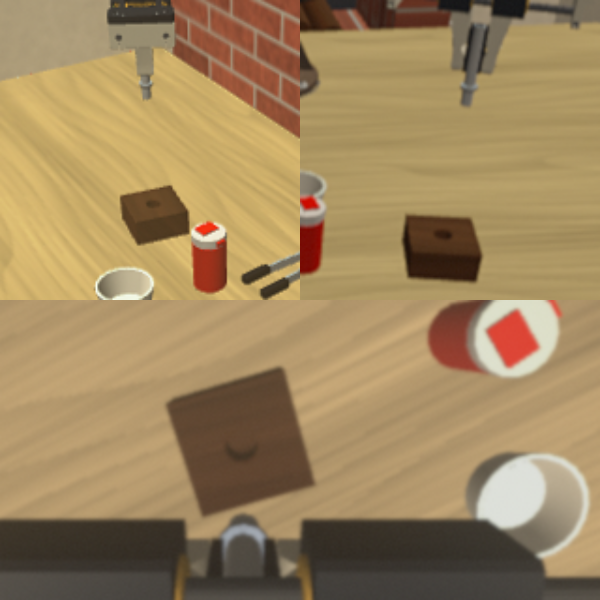

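Side half: tube foot at (148,98), hole at (153,204). Scene half: foot (468,104), hole (443,235). Wrist half: block centred near (241,440), tube foot near (243,520).

```bash
cat > tube.py <<'E'
from h import *
def tube(fs,T):   # T = TCP; axis = intersection of the two view planes
    pl=[]
    for f in fs:
        c={k:f[k] for k in("R","t","intrinsics")};d=f["d"].copy()
        v,u=np.nonzero(d>0);z=d[v,u];P=(c["R"].T@(np.linalg.solve(c["intrinsics"],np.vstack([u*z,v*z,z]))-c["t"][:,None])).T
        k=(np.hypot(P[:,0]-T[0],P[:,1]-T[1])<22)&(P[:,2]<T[2]-4)&(P[:,2]>T[2]-60)&(P[:,2]>44)
        u,v,P=u[k],v[k],P[k];print("pts",k.sum(),"zmin",P[:,2].min().round(1))
        rows=[(u[v==r].mean(),r,np.ptp(u[v==r])+1) for r in np.unique(v) if (v==r).sum()>1]
        r=np.array(rows);print(r.tolist());a,b=np.polyfit(r[:,1],r[:,0],1)
        o,d1=ray(c,a*r[0,1]+b,r[0,1]);_,d2=ray(c,a*r[-1,1]+b,r[-1,1]);n=np.cross(d1,d2);n/=np.linalg.norm(n);pl.append((n,n@o))
    N=np.array([p[0] for p in pl]);h=np.array([p[1] for p in pl])
    dr=np.cross(*N);dr/=dr[2]
    at=lambda z:np.linalg.solve(N[:,:2],h-N[:,2]*z)
    return dr,at
def block(f):
    c={k:f[k] for k in("R","t","intrinsics")};m=mask(f["p"],(0,60,10),(25,255,125))
    v,u=np.nonzero(m&(f["d"]>0));m2=np.zeros_like(m);P=cloud(c,f["d"],m);k=(abs(P[:,2]-40)<5)&(np.hypot(P[:,0]-595,P[:,1]-163)<75);m2[v[k],u[k]]=1
    m2=cv2.morphologyEx(m2.astype(np.uint8),cv2.MORPH_CLOSE,np.ones((7,7)))
    kk=max(cv2.findContours(m2,cv2.RETR_EXTERNAL,cv2.CHAIN_APPROX_NONE)[0],key=cv2.contourArea)
    W=np.array([onplane(c,a,b,40.) for a,b in kk[:,0]])[:,:2].astype(np.float32);return cv2.minAreaRect(W),np.median(P[k,2])
E
python3 - <<'E'
from tube import *
T=np.array([595.2,161.5,249.1])
F={n:np.load(n+"3.npz") for n in("wrist","side","scene")}
dr,at=tube([F["scene"],F["side"]],T);print("dir",dr,"foot@210",at(210),"@245",at(245))
for n in F:print(n,block(F[n]))
E
```

```text
pts 115 zmin 210.4
[[450.3333333333333, 120.0, 7.0], [450.5, 121.0, 6.0], [450.5, 122.0, 6.0], [450.5, 123.0, 6.0], [449.5, 124.0, 8.0], [450.0, 125.0, 9.0], [449.5, 126.0, 10.0], [450.0, 127.0, 9.0], [449.5, 128.0, 8.0], [449.0, 129.0, 7.0], [449.0, 130.0, 7.0], [448.5, 131.0, 6.0], [448.5, 132.0, 6.0], [448.5, 133.0, 6.0], [448.5, 134.0, 6.0], [448.0, 135.0, 7.0], [448.0, 136.0, 5.0]]
pts 63 zmin 209.4
[[258.5, 100.0, 2.0], [257.0, 101.0, 5.0], [257.0, 102.0, 5.0], [257.5, 103.0, 6.0], [257.0, 104.0, 7.0], [257.0, 105.0, 7.0], [257.0, 106.0, 5.0], [257.0, 107.0, 5.0], [257.5, 108.0, 4.0], [257.5, 109.0, 4.0], [257.5, 110.0, 4.0], [258.0, 111.0, 5.0], [257.5, 112.0, 4.0]]
dir [ 0.04431369 -0.03587186  1.        ] foot@210 [594.79169405 163.50152385] @245 [596.34267315 162.24600885]
wrist (((593.2597045898438, 162.87428283691406), (79.47370910644531, 80.6777572631836), 79.54522705078125), np.float64(41.709882348933036))
side (((591.2459106445312, 157.09063720703125), (85.75528717041016, 80.48416900634766), 79.66706848144531), np.float64(38.533485059547665))
scene (((599.472900390625, 162.6796417236328), (80.88191986083984, 87.34710693359375), 79.43939208984375), np.float64(39.673500607320214))
```

Call:
{"fn": "jog_arm", "kwargs": {
  "rows": [
    [[0, 0, 0], [0, 0, -0.025], 0.0],
    [[0, 0, 0], [0, 0, -0.055], 0.0],
    [[0, 0, 0], [0, 0, -0.085], 0.0],
    [[0, 0, 0], [0, 0, -0.115], 0.0],
    [[0, 0, 0], [0, 0, -0.14], 0.0],
    [[0, 0, 0], [0, 0, -0.154], 0.0],
    [[0, 0, 0], [0, 0, -0.157], 0.0],
    [[0, 0, 0], [0, 0, -0.157], 0.0],
    [[0, 0, 0], [0, 0, -0.157], 0.0],
    [[0, 0, 0], [0, 0, -0.157], 0.0]
  ]
}}

```text
time: 15.55
ee_pos: [595.7, 162.5, 92.8]
orientation: [-0.0, 0.973, -0.232, 0.0]
force: [-0.4, 0.4, -1.8]
grip_width: 0.127
grip_force: 30.0
```

```bash
python3 - <<'E'
from tube import *
from cell import eyes,state
s=state();o={}
for n in("wrist","side","scene"):
    c=eyes.get_calibration(n);p,d=eyes.capture(n);np.savez(n+"4",p=p,d=d,**c);o[n]=p
a=np.hstack([cv2.resize(o["side"][110:200,210:310],(400,360),interpolation=cv2.INTER_CUBIC),cv2.resize(o["scene"][150:240,390:490],(400,360),interpolation=cv2.INTER_CUBIC)])
cv2.imwrite("pics/b2.png",a[:,:,::-1])
print(s["ee_pos"],s["force"],s["time"])
F={n:np.load(n+"4.npz") for n in o}
dr,at=tube([F["scene"],F["side"]],s["ee_pos"]);print("dir",dr,"foot",at(52),"@88",at(88))
E
```

```text
[595.72479219 162.54933866  92.83647912] [-0.39051804  0.37888899 -1.82207942] 15.55
pts 92 zmin 52.4
[[438.5, 188.0, 6.0], [438.5, 189.0, 6.0], [438.0, 190.0, 7.0], [437.5, 191.0, 8.0], [438.0, 192.0, 9.0], [438.0, 193.0, 9.0], [438.0, 194.0, 7.0], [437.5, 195.0, 6.0], [437.5, 196.0, 6.0], [437.0, 197.0, 5.0], [436.5, 198.0, 6.0], [436.5, 199.0, 6.0], [436.5, 200.0, 6.0], [436.5, 201.0, 4.0]]
pts 54 zmin 51.8
[[260.5, 155.0, 4.0], [261.0, 156.0, 5.0], [261.0, 157.0, 7.0], [261.0, 158.0, 7.0], [261.0, 159.0, 5.0], [261.0, 160.0, 5.0], [261.0, 161.0, 5.0], [261.0, 162.0, 5.0], [261.5, 163.0, 4.0], [261.5, 164.0, 4.0], [261.0, 165.0, 3.0]]
dir [ 0.00603831 -0.02063719  1.        ] foot [595.33128552 164.48049661] @88 [595.54866455 163.73755792]
```

View pics/b2.png

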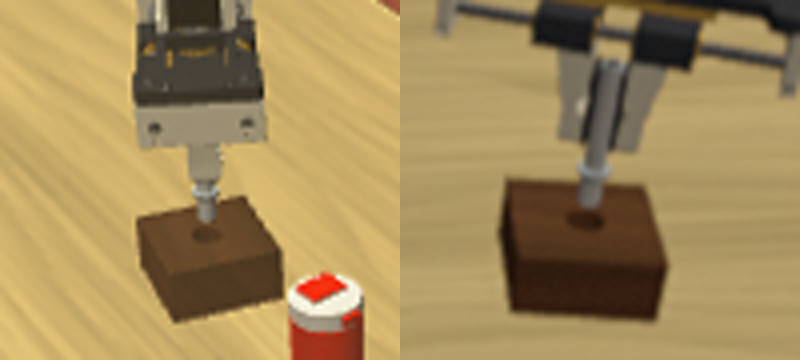

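Side half: foot (206,220) over hole (207,234). Scene half: foot (591,205) over hole (586,220). Now the hole from the unobstructed views, in the same cameras.

```bash
python3 - <<'E'
from tube import *
rs=[]
for n,b in(("scene",(424,198,448,214)),("side",(250,160,274,184))):
    f=np.load(n+"3.npz");c={k:f[k] for k in("R","t","intrinsics")}
    g=cv2.cvtColor(f["p"],cv2.COLOR_RGB2GRAY).astype(float)[b[1]:b[3],b[0]:b[2]]
    if n=="scene":print(g[2:13,2:22].astype(int))
    else:print(g[4:20,2:22].astype(int))
    V,U=np.mgrid[b[1]:b[3],b[0]:b[2]]
    X=np.array([onplane(c,u,v,40.) for u,v in zip(U.ravel(),V.ravel())])
    near=(np.hypot(X[:,0]-595,X[:,1]-163)<18)&(U.ravel()>0)
    gr=g.ravel();bg=np.median(gr[(np.hypot(X[:,0]-595,X[:,1]-163)<24)&(np.hypot(X[:,0]-595,X[:,1]-163)>15)])
    w=np.clip(bg-4-gr,0,20)*near;uu=(w*U.ravel()).sum()/w.sum();vv=(w*V.ravel()).sum()/w.sum()
    print(n,bg,uu,vv,onplane(c,uu,vv,40.));rs.append(ray(c,uu,vv))
print(tri(rs))
E
```

```text
[[61 62 62 61 63 62 62 62 63 63 63 63 63 64 63 63 62 62 62 62]
 [59 59 59 60 61 61 61 61 61 60 61 60 61 62 63 63 63 62 62 61]
 [59 59 58 59 60 58 56 52 51 50 49 52 54 56 59 61 62 60 61 62]
 [61 62 61 62 60 52 45 41 41 38 39 41 41 46 54 58 59 60 61 60]
 [63 63 64 63 62 50 39 36 34 35 34 34 31 33 44 54 61 60 60 61]
 [63 63 65 64 63 53 41 37 36 34 34 32 26 27 36 54 61 62 62 61]
 [62 63 63 63 63 59 51 46 40 37 35 34 29 30 42 56 63 63 62 61]
 [61 61 61 62 60 61 59 55 52 50 47 45 43 47 54 61 63 64 63 62]
 [59 58 59 58 60 61 61 60 59 57 57 54 55 58 61 61 61 61 62 62]
 [58 60 59 58 59 58 60 59 60 59 59 58 58 57 59 59 58 60 59 60]
 [58 59 58 57 58 59 59 59 59 59 58 58 58 59 58 58 58 58 58 58]]
scene 61.0 436.0106666666667 204.65066666666667 [595.52318344 165.14946075  40.        ]
[[79 81 81 80 79 79 78 79 81 81 82 82 80 78 77 76 77 77 77 74]
 [81 81 82 81 80 79 79 80 79 81 82 82 81 80 77 76 78 77 77 75]
 [80 81 82 81 81 79 78 77 73 77 78 79 80 81 79 77 77 77 77 77]
 [81 81 82 81 81 78 70 61 64 64 64 69 73 78 80 77 77 78 76 76]
 [78 80 81 81 81 77 59 55 59 62 63 65 63 72 79 79 78 77 78 77]
 [
[... 196 characters left out ...]
9 80 81 80 79 78 78 77 79 80 81 82 82 81 80 78 78 78]
 [77 76 77 78 80 79 80 79 78 78 77 78 81 81 81 81 79 80 79 78]
 [78 77 77 77 79 79 79 79 80 78 77 78 81 84 82 80 80 78 76 71]
 [77 77 77 78 78 78 80 79 79 79 77 76 76 78 76 70 70 65 61 61]
 [78 77 78 78 78 78 78 78 77 76 68 67 64 61 62 63 63 62 62 62]
 [80 76 75 76 76 71 68 68 61 61 61 60 60 61 62 64 63 64 63 63]
 [78 68 67 64 61 60 61 61 62 62 62 61 61 61 62 61 63 64 63 64]
 [65 62 62 61 62 60 62 62 63 63 62 62 62 60 60 61 62 63 64 63]]
side 80.0 260.7634069400631 168.3249211356467 [591.18847833 161.1605552   40.        ]
(array([593.08856387, 165.83918756,  37.60094424]), [np.float64(0.7158373829458444), np.float64(0.7158373829458037)])
```

Foot and hole line up within half a pixel in both views; lowering in stages while watching the force.

Call:
{"fn": "jog_arm", "kwargs": {
  "rows": [
    [[0, 0, 0], [0, 0, -0.005], 0.0],
    [[0, 0, 0], [0, 0, -0.01], 0.0],
    [[0, 0, 0], [0, 0, -0.015], 0.0],
    [[0, 0, 0], [0, 0, -0.02], 0.0],
    [[0, 0, 0], [0, 0, -0.024], 0.0],
    [[0, 0, 0], [0, 0, -0.024], 0.0],
    [[0, 0, 0], [0, 0, -0.024], 0.0]
  ]
}}

```text
time: 16.58
ee_pos: [595.5, 162.4, 68.2]
orientation: [-0.0, 0.973, -0.232, 0.0]
force: [0.7, 0.2, -0.6]
grip_width: 0.128
grip_force: 30.0
```

Call:
{"fn": "jog_arm", "kwargs": {
  "rows": [
    [[0, 0, 0], [0, 0, -0.002], 0.0],
    [[0, 0, 0], [0, 0, -0.004], 0.0],
    [[0, 0, 0], [0, 0, -0.006], 0.0],
    [[0, 0, 0], [0, 0, -0.007], 0.0],
    [[0, 0, 0], [0, 0, -0.007], 0.0]
  ]
}}

```text
time: 17.2
ee_pos: [595.3, 162.3, 61.0]
orientation: [0.0, 0.973, -0.232, -0.0]
force: [0.1, -0.5, -1.1]
grip_width: 0.129
grip_force: 30.0
```

Call:
{"fn": "jog_arm", "kwargs": {
  "rows": [
    [[0, 0, 0], [0, 0, -0.002], 0.0],
    [[0, 0, 0], [0, 0, -0.004], 0.0],
    [[0, 0, 0], [0, 0, -0.006], 0.0],
    [[0, 0, 0], [0, 0, -0.007], 0.0],
    [[0, 0, 0], [0, 0, -0.007], 0.0]
  ]
}}

```text
time: 17.82
ee_pos: [595.3, 162.3, 54.0]
orientation: [0.0, 0.973, -0.232, -0.0]
force: [-0.6, 0.6, -0.6]
grip_width: 0.131
grip_force: 30.0
```

Call:
{"fn": "jog_arm", "kwargs": {
  "rows": [
    [[0, 0, 0], [0, 0, -0.0005], 0.0],
    [[0, 0, 0], [0, 0, -0.001], 0.0],
    [[0, 0, 0], [0, 0, -0.001], 0.0]
  ]
}}

```text
time: 18.2
ee_pos: [595.3, 162.3, 53.0]
orientation: [0.0, 0.973, -0.232, -0.0]
force: [-0.4, 0.1, -0.4]
grip_width: 0.127
grip_force: 30.0
```

Call:
{"fn": "jog_arm", "kwargs": {
  "rows": [
    [[0, 0, 0], [0, 0, -0.0005], 0.0],
    [[0, 0, 0], [0, 0, -0.001], 0.0],
    [[0, 0, 0], [0, 0, -0.001], 0.0]
  ]
}}

```text
time: 18.58
ee_pos: [595.4, 162.4, 52.1]
orientation: [-0.0, 0.973, -0.232, 0.0]
force: [1.0, -0.5, 0.1]
grip_width: 0.132
grip_force: 30.0
```

Call:
{"fn": "jog_arm", "kwargs": {
  "rows": [
    [[0, 0, 0], [0, 0, -0.0005], 0.0],
    [[0, 0, 0], [0, 0, -0.001], 0.0],
    [[0, 0, 0], [0, 0, -0.001], 0.0]
  ]
}}

```text
time: 18.95
ee_pos: [595.6, 162.4, 52.0]
orientation: [-0.0, 0.973, -0.232, 0.0]
force: [-2.5, -0.2, 7.9]
grip_width: 0.135
grip_force: 30.0
```

Call:
{"fn": "jog_arm", "kwargs": {
  "rows": [
    [[0, 0, 0], [0, 0, 0.0005], 0.011],
    [[0, 0, 0], [0, 0, 0.0005], 0.014],
    [[0, 0, 0], [0, 0, 0.0005], 0.02],
    [[0, 0, 0], [0, 0, 0.0005], 0.03],
    [[0, 0, 0], [0, 0, 0.0005], 0.04],
    [[0, 0, 0], [0, 0, 0.0005], 0.04],
    [[0, 0, 0], [0, 0, 0.0005], 0.04],
    [[0, 0, 0], [0, 0, 0.02], 0.04],
    [[0, 0, 0], [0, 0, 0.045], 0.04],
    [[0, 0, 0], [0, 0, 0.08], 0.04],
    [[0, 0, 0], [0, 0, 0.12], 0.04],
    [[0, 0, 0], [0, 0, 0.15], 0.04],
    [[0, 0, 0], [0, 0, 0.15], 0.04],
    [[0, 0, 0], [0, 0, 0.15], 0.04],
    [[0, 0, 0], [0, 0, 0.15], 0.04]
  ]
}}

```text
time: 20.82
ee_pos: [594.8, 162.1, 199.9]
orientation: [0.001, 0.973, -0.232, -0.001]
force: [0.2, 0.3, -0.0]
grip_width: 0.457
grip_force: 0.0
```

```bash
python3 - <<'E'
from tube import *
from cell import eyes,state
s=state();o={}
for n in("side","scene"):
    c=eyes.get_calibration(n);p,d=eyes.capture(n);np.savez(n+"5",p=p,d=d,**c);o[n]=p
cv2.imwrite("pics/e.png",np.hstack([cv2.resize(o["side"][80:300,200:400],(400,440)),cv2.resize(o["scene"][100:320,300:480],(360,440))])[:,:,::-1])
print(s["ee_pos"],s["force"],s["time"])
F=[np.load(n+"5.npz") for n in("scene","side")]
dr,at=tube(F,np.array([595.4,163,108.]));print(dr,at(40))
for f in F:
    P=cloud({k:f[k] for k in("R","t","intrinsics")},f["d"],np.ones((400,640),bool));P=P[(np.hypot(P[:,0]-595,P[:,1]-163)<20)&(P[:,2]<150)];print("top",P[:,2].max())
E
```

```text
[594.79838956 162.08787888 199.86128947] [ 0.23749482  0.33442308 -0.02049039] 20.825
pts 124 zmin 48.3
[[439.0, 181.0, 3.0], [439.5, 182.0, 6.0], [439.5, 183.0, 6.0], [439.5, 184.0, 6.0], [439.5, 185.0, 6.0], [439.0, 186.0, 5.0], [438.5, 187.0, 6.0], [438.5, 188.0, 6.0], [438.5, 189.0, 6.0], [438.5, 190.0, 6.0], [438.0, 191.0, 5.0], [437.5, 192.0, 6.0], [437.5, 193.0, 6.0], [437.6, 194.0, 6.0], [437.5, 195.0, 6.0], [437.0, 196.0, 5.0], [437.0, 197.0, 5.0], [436.5, 198.0, 6.0], [436.5, 199.0, 6.0], [436.5, 200.0, 6.0], [436.5, 201.0, 6.0], [436.0, 202.0, 5.0]]
pts 78 zmin 48.9
[[260.5, 149.0, 4.0], [260.5, 150.0, 4.0], [260.5, 151.0, 4.0], [260.5, 152.0, 4.0], [260.5, 153.0, 4.0], [260.5, 154.0, 4.0], [260.5, 155.0, 4.0], [260.5, 156.0, 4.0], [260.5, 157.0, 4.0], [261.0, 158.0, 5.0], [261.0, 159.0, 5.0], [261.0, 160.0, 5.0], [261.0, 161.0, 5.0], [261.0, 162.0, 5.0], [261.0, 163.0, 5.0], [261.5, 164.0, 4.0], [261.5, 165.0, 4.0], [261.5, 166.0, 4.0]]
[ 2.92152243e-04 -1.24851124e-02  1.00000000e+00] [595.19991333 164.44247517]
top 101.25609124145792
top 100.653296468653
```

View pics/e.png

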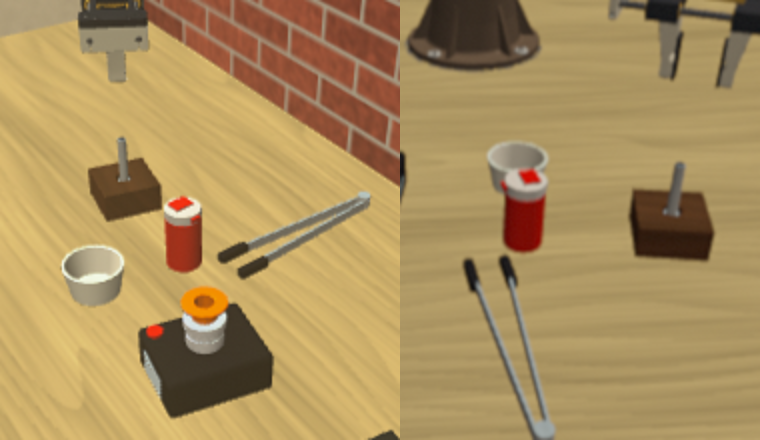

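The tube stands upright in the block at (122,160) in the side half and (675,190) in the scene half. Its top measures about 101 mm against 100 mm expected, its tilt is under 1 degree, and the gripper is clear.

```bash
python3 -c "
from cell import env
print(env.sign_off())"
```

```text
the job is handed in; nothing more can be done
None
```

The job is handed in: the tube is out of the blower and stands upright, fully home, in the block's hole; the gripper is clear and nothing else looked moved, but the hand-in returned no verdict.

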